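# Press a mounted picture: tray home, then exactly two turns of squeeze

## Robot

A 6-joint arm with a two-finger parallel gripper is mounted at the origin on the work surface. World frame = base frame: x ahead of the robot, y to its left, z up, the work surface at z = 0. Lengths are in m, angles in rad, forces in N, time in s.
With the tool pointing down it reaches from about 0.375 to 0.925 m from the base axis. Payload 5.7 kg.
Tool frame: the origin (TCP) lies midway between the tips of the shut fingers; the grasp point (between the pads) lies 19 mm behind it (env.grasp_offset is the distance from the TCP to the grasp point, in m); x points along the fingers, y is the direction in which the jaws open and shut, and the axes are right-handed (so a half turn about x gives the same grasp; the last joint's range is limited). The gripper opens to 88 mm and grips with 3 to 60 N. Pads are 20 mm wide; open, the fingers measure 115 mm over their backs; the gripper's body (75 mm by 178 mm) begins 61 mm behind the grasp point.
Start: joints at [-0.115, 0.359, 1.51, -0, 1.272, -0.115], TCP at [0.6, -0, 0.223] pointing down, gripper open.
Joint ranges: [-2.97, 2.97], [-1.01, 2.36], [0.21, 2.38], [-0.96, 4.11], [0.2, 2.71], [-2.98, 2.98]. Speed limits (rad/s): [2.39, 2.39, 3.14, 3.14, 3.14, 3.14].

## Interface

Orientations are given as [roll, pitch, yaw] about the fixed x, y, z axes, in that order (R = Rz(yaw) Ry(pitch) Rx(roll)).
In Python, from cell import env, capture gives the robot as it stands.
- The arm moves only by the tool servo_tool, never from a script. Its argument "plan" is a list that holds one entry, the list of rows, each a list of 5 numbers: the opening, from 0 (shut) to 1 (fully open), then the shift along the world's x, y, z in m, then the turn about the world's z in rad. A call has 1 to 20 rows; each row is the pose to reach, as a shift and turn from the pose measured when the call began; what a row does not reach only later rows make up. A row lasts 1/8 s, in which the tool goes at most 62.5 mm and 10.7 degrees, less where a joint would pass 70% of its speed; a pose out of reach is approached as far as the arm can. A call with a gripper value outside its range is refused whole. The fingers move at their own pace and stop on an object; "newtons" is the grip in N (left out, the last holds). Time passes only in rows, so rows that repeat a pose let the fingers close. It gives the time, the measured TCP pose, the force and the opening at its end, in the units of the state.
- env.get_obs(): the state, without advancing time (a new reading comes with each control period).
- capture(name): name is "scene" or "side" or "wrist"; returns a dict with "color" (384x512x3 uint8, red, green, blue), "camera_matrix" (3x3 intrinsics, pixels), "k1" (the pictures are not rectified: a ray, as slopes to the right and down, at radius r is drawn at 1 + k1 r^2 times it, then the intrinsics apply), "origin" and "orientation" of the camera in the world. Camera axes: x right, y up, looking along -z (the intrinsics and any distortion apply to the point x, -y, -z); pixel columns grow to the right and rows downward; lengths in m; the calibration is good to about 2 mm. A picture is of the moment at which its call begins. There is no depth.
- env.hand_in(): hands the job in, once; it reports no verdict.
The state is a dict: "t": time; "qpos": joint angles; "qd": joint speeds; "joint_efforts": joint torques, N m; "ee_pos": TCP position; "tool_rot": TCP orientation; "force": force on the tool from outside, world axes, zero at the start; "wrist_torque": the same for the moment, N m; "width": opening from 0.0 (shut) to 1.0 (fully open).
Only numpy, scipy, OpenCV 4.12 (cv2) and the standard library are available. Lean on these libraries where they do the work, as an engineer would, in place of code of your own. Each camera call takes 0.05 s, during which the arm holds its last target. There are 200 camera calls.

## Task

Gently push the press's picture tray fully home under the press. Then turn the crank clockwise (seen from above): it first runs loose, and from the point where you feel the screw bite, give it exactly two full turns more, then let go. Do not force the tray against its stop, and leave the bottles and the cup where they stand.

Things in the scene. Friction and masses are not known exactly. Their poses are not given: they have to be found in the camera images.
- press: Squat grey picture press, 200 x 200 mm, 104 mm high, fixed to the table: a gear box on two side walls, the screw hidden inside. Origin: centre of its underside, on the table. z up; its tray comes out along its own -y. A steel crank on its flat top turns about the vertical axis through the origin; winding is clockwise from above.
- pivot (a point): Point on the crank's axis, 145 mm above the table; axes as the press. Slack: clockwise the crank runs loose (under 0.5 N at its grip) for 0.5 to 5.3 rad, unknown, ending at no fixed direction; then it bites and carries the screw: about 10 N at the grip while turning (some 3 N left at rest), the same over all turns. Only the screw's turning counts; nothing shows it. The screw stays where it is left.
- knob (a point): Centre (half-way up) of the black upright round grip on the crank arm: 22 mm in diameter, 50 mm high (120 to 170 mm above the table), spinning freely about its own axis, 50 mm from the crank's axis. This point's x points outward along the arm. The steel arm under it is 18 mm wide, its top 118 mm above the table.
- tray (a joint): Aluminium tray carrying a white picture frame, that slides in the press along the press's y axis: 0 = fully home against its stop, grows (m) as it comes out along the press's -y; at most 0.11. It slides with about 2 N of friction and the stop is rigid.
- tray_push (a point): Centre of the outer face of the tray's upright front plate (90 mm wide across, 8 mm thick, from 11 to 66 mm above the table; this point is 42 mm up). Axes as the press: the face looks to its -y and is pushed along +y. The plate sits on rubber buffers that give about 2 N per mm, up to 8 mm, then go solid. With the tray home the face stands 42 mm outside the press's wall.
- ink_a: White ink bottle, bystander, 38 mm in diameter, 95 mm high, upright; origin at the centre of its underside.
- ink_b: Amber ink bottle with brass cap, bystander, 34 mm in diameter, 110 mm high, upright; origin at the centre of its underside.
- cup: Small lilac plastic cup, bystander, 66 mm in diameter at the rim, 60 mm high, upright; origin at the centre of its underside.

How it is judged:
By the outcome, as a careful person would: the job done as asked, in the order asked, and still so for the second after the job is handed in, with the robot touching nothing.
It also fails if it takes over 72 s, if anything falls off the work surface, if the arm or the gripper's body presses on something with over 40 N, if the wrist force passes 120 N, or if a joint passes its speed limit or range.

## Working session

There is one attempt and no reset: what is moved stays moved. The work goes in short steps, Python scripts to look and compute and a tool call to move; the robot and the scene stay as the last step left them, time stands still between calls to the robot, and variables do not carry over. Pictures are saved under pics/ and viewed, about 8 in all and at most 12, crops included, and the job is handed in when it is done.

Besides the shell and the picture viewer there is one more tool, called as a command line: name --argument value ..., lists and objects as JSON in quotes. servo_tool: Moves the arm, as the interface text tells. Its arguments: {"type":"object","properties":{"plan":{"type":"array"},"newtons":{"type":"number"}},"required":["plan"]}

```bash
ls; mkdir -p pics; cat > h.py <<'E'
import numpy as np, cv2
from scipy.spatial.transform import Rotation as R
from cell import env, capture
def cam_rot(c):
    o=np.array(c["orientation"])
    return o if o.shape==(3,3) else R.from_euler("xyz",o).as_matrix()
def ray(c,u,v):
    K=np.array(c["camera_matrix"]); k=c["k1"]
    p=cv2.undistortPoints(np.array([[[u,v]]],float),K,np.array([k,0,0,0.]))[0,0]
    return np.array(c["origin"]),cam_rot(c)@np.array([p[0],-p[1],-1])
def onz(c,u,v,z):
    o,d=ray(c,u,v); return o+d*(z-o[2])/d[2]
def proj(c,P):
    p=cam_rot(c).T@(np.array(P)-c["origin"]); s=np.array([p[0],-p[1]])/-p[2]
    K=np.array(c["camera_matrix"]); s=s*(1+c["k1"]*s@s); return K[:2,:2]@s+K[:2,2]
def save(c,n): cv2.imwrite("pics/"+n,cv2.cvtColor(c["color"],cv2.COLOR_RGB2BGR))
E
python3 - <<'E'
from h import *
import pickle
cs={n:capture(n) for n in("scene","side","wrist")}
pickle.dump(cs,open("c0.pkl","wb"))
for n,c in cs.items(): print(n,c["origin"],c["orientation"],c["k1"],np.array(c["camera_matrix"]).tolist())
cv2.imwrite("pics/a.png",cv2.cvtColor(np.hstack([cv2.resize(cs[n]["color"],(400,300)) for n in("side","wrist")]),cv2.COLOR_RGB2BGR))
save(cs["scene"],"scene0.png")
print(env.get_obs())
E
```

```text
pics
scene [ 1.51484439 -0.20554643  1.04363331] [0.81187789 0.01778072 1.35988885] -0.011279269841745165 [[441.6645410878159, 0.0, 253.69106889672122], [0.0, 441.6645410878159, 195.94830628195925], [0.0, 0.0, 1.0]]
side [-0.03241836 -0.84723248  0.85525889] [ 0.94463249  0.00733353 -0.61299633] -0.03346563109450283 [[409.43575856446176, 0.0, 257.2805876858118], [0.0, 409.43575856446176, 186.36493909520465], [0.0, 0.0, 1.0]]
wrist [0.6004659  0.08283285 0.38439396] [-0.30637423  0.00135252  0.00105432] 0.02242026510102885 [[284.3515841577384, 0.0, 259.80067814311315], [0.0, 284.3515841577384, 195.5059164200317], [0.0, 0.0, 1.0]]
{'t': 0.15, 'qpos': array([-1.15110371e-01,  3.59354631e-01,  1.51115664e+00, -4.91290179e-06,
        1.27250458e+00, -1.15070852e-01]), 'qd': array([ 0.00286703, -0.00249228, -0.00285412,  0.00059449, -0.00046458,
        0.00050307]), 'joint_efforts': array([ 6.01716038e-04, -5.15759647e+01, -2.71007627e+01,  6.74942834e-02,
        3.05557286e-02, -7.96465724e-05]), 'ee_pos': array([5.99478909e-01, 4.45567879e-05, 2.22004069e-01]), 'tool_rot': array([-1.68256906,  1.56937312,  3.02978185]), 'force': array([ 1.37946415, -0.63598182,  0.21609751]), 'wrist_torque': array([ 0.03157403,  0.03778517, -0.04912532]), 'width': 1.000618036618008}
```

View pics/scene0.png

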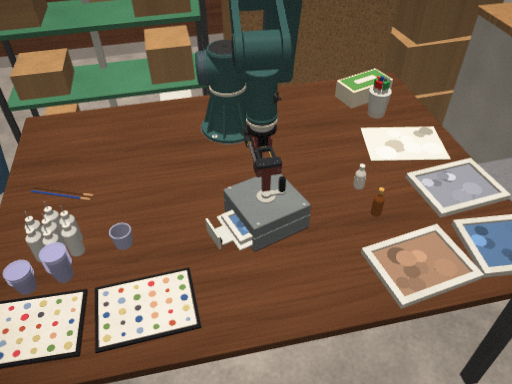

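View pics/a.png

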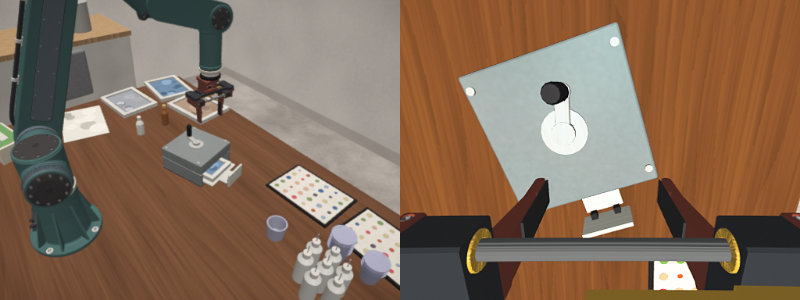

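The scene view shows the press at about (267,208), its tray out to the left (world -y), the white bottle at (360,178), the amber bottle at (377,203) and the cup at (120,236). The wrist view shows the press top, with the knob at about (198,118) in full-size pixels. Next I'll measure these.

```bash
python3 - <<'E'
from h import *
import pickle
cs=pickle.load(open("c0.pkl","rb")); c=cs["wrist"]
im=c["color"]; hsv=cv2.cvtColor(im,cv2.COLOR_RGB2HSV)
print("plate hsv",hsv[150,160],hsv[230,280],hsv[80,230])
m=cv2.inRange(hsv,(70,8,120),(110,70,230))
n,l,st,ce=cv2.connectedComponentsWithStats(m); i=1+np.argmax(st[1:,4]); m=(l==i).astype(np.uint8)
cn=max(cv2.findContours(m,0,cv2.CHAIN_APPROX_NONE)[0],key=len)[:,0]
P=np.array([onz(c,u,v,.104)[:2] for u,v in cn])
r=cv2.minAreaRect((P*1000).astype(np.float32)); print("rect mm",r)
cv2.imwrite("pics/m.png",m*255)
# hub + knob
k=cv2.inRange(hsv[90:140,180:225],(0,0,0),(180,255,70)); ys,xs=np.nonzero(k)
print("knob px",xs.mean()+180,ys.mean()+90,xs.min()+180,xs.max()+180,ys.min()+90,ys.max()+90)
for nme in("scene","side"):
  c2=cs[nme]; h2=cv2.cvtColor(c2["color"],cv2.COLOR_RGB2HSV)
  Pc=np.r_[np.array(r[0])/1000,.104]; print(nme,"proj centre",proj(c2,Pc))
  for u,v in cv2.boxPoints(r)/1000: print(proj(c2,[u,v,.104]))
s=cs["scene"]["color"]; d=cs["side"]["color"]
a=cv2.resize(s[160:260,190:330],None,fx=2.85,fy=2.85,interpolation=cv2.INTER_CUBIC); b=cv2.resize(d[150:250,190:330],None,fx=2.85,fy=2.85,interpolation=cv2.INTER_CUBIC)
w=cv2.resize(im,(399,299))
cv2.imwrite("pics/b.png",cv2.cvtColor(np.vstack([np.hstack([a,b]),np.hstack([w,cv2.resize(cv2.cvtColor(m*255,cv2.COLOR_GRAY2RGB),(399,299))])]),cv2.COLOR_RGB2BGR))
E
```

```text
plate hsv [ 83  12 185] [ 79  15 183] [ 84  25 197]
rect mm ((551.4844970703125, 23.42767333984375), (196.92819213867188, 196.97640991210938), 17.638790130615234)
knob px 197.05336721728082 118.428208386277 180 215 105 134
scene proj centre [266.29067155 196.001786  ]
[276.54474486 167.92116296]
[223.43960237 188.54685676]
[254.4649095 228.3820177]
[310.94497713 203.77092712]
side proj centre [251.62652485 184.66400161]
[207.27313601 188.44294137]
[257.633154   212.57388815]
[294.99819416 180.97037676]
[246.580486   161.21133055]
```

View pics/b.png

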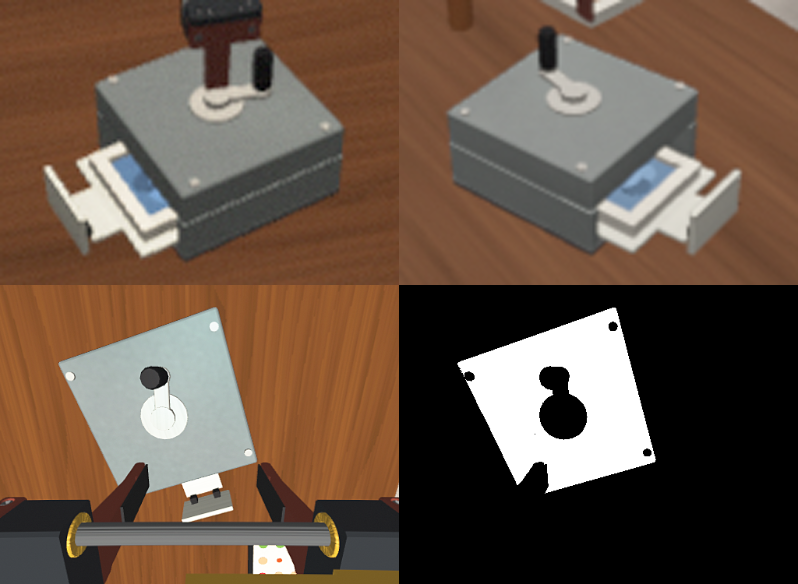

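```bash
python3 - <<'E'
from h import *
import pickle
from scipy.optimize import least_squares
cs=pickle.load(open("c0.pkl","rb"))
th=np.deg2rad(17.64); C=np.array([.5515,.0234])
ex=np.array([np.cos(th),np.sin(th)]); ey=np.array([-ex[1],ex[0]])
loc=lambda p:((np.array(p)[:2]-C)@np.array([ex,ey]).T*1000).round(1)
q=lambda n,x,y:((x-(399 if n=="side" else 0))/2.85+190, y/2.85+(150 if n=="side" else 160))
for n,pts in {"side":[(689,205),(740,172)],"scene":[(46,168),(86,226)]}.items():
  for p in pts: print(n,"plate top",loc(onz(cs[n],*q(n,*p),.066)))
for n,pts in {"side":[(449,113),(596,182),(697,92)],"scene":[(97,88),(183,197),(343,128)]}.items():
  for p in pts: print(n,"corner",loc(onz(cs[n],*q(n,*p),.104)))
c=cs["wrist"]
for p in [(182,495+0),(233,505),(182,520),(233,510)]: print("wrist plate",loc(onz(c,p[0]*1.283,(p[1]-285)*1.284,.066)))
kx=onz(c,192,118,.170); print("knob wrist",loc(kx), "hub",loc(onz(c,163.5*1.283,(415-285)*1.284,.112)))
print("knob top scene",loc(onz(cs["scene"],*q("scene",263,52),.170)),"side",loc(onz(cs["side"],*q("side",547,32),.170)))
for nm,uv in {"white":(360,188),"amber":(377,215),"cup":(120,247)}.items(): print(nm,onz(cs["scene"],*uv,0).round(3))
E
```

```text
side plate top [ -36.4 -176.7]
side plate top [  41.  -190.8]
scene plate top [ -41.  -189.7]
scene plate top [  54.4 -189.4]
side corner [-102.6   93.5]
side corner [-100.5 -105.4]
side corner [  91.6 -101.3]
scene corner [ -87.8 -101.7]
scene corner [ 100.6 -100.5]
scene corner [101.6  94.1]
wrist plate [ -28.2 -138.7]
wrist plate [  46.5 -182.1]
wrist plate [ -44.1 -184.5]
wrist plate [  43.9 -191.5]
knob wrist [14.8 48.4] hub [0.7 2.3]
knob top scene [17.8 45.1] side [ 9.  44.1]
white [0.48  0.376 0.   ]
amber [0.615 0.38  0.   ]
cup [ 0.565 -0.443  0.   ]
```

servo_tool --plan '[[[0, 0.01, -0.06, 0, 0.15], [0, 0.02, -0.12, 0, 0.308], [0, 0.0205, -0.18, 0, 0.308], [0, 0.0205, -0.191, 0, 0.308], [0, 0.0205, -0.191, -0.05, 0.308], [0, 0.0205, -0.191, -0.1, 0.308], [0, 0.0205, -0.191, -0.15, 0.308], [0, 0.0205, -0.191, -0.18, 0.308], [0, 0.0205, -0.191, -0.188, 0.308], [0, 0.0205, -0.191, -0.188, 0.308], [0, 0.0205, -0.191, -0.188, 0.308]]]' --newtons 20

```text
t: 1.52
ee_pos: [0.6213, -0.1912, 0.0357]
tool_rot: [0.45, 1.569, -0.812]
force: [-0.2, -0.1, 0.4]
width: 0.007
```

servo_tool --plan '[[[0, -0.003, 0.0095, 0, 0], [0, -0.0055, 0.017, 0, 0], [0, -0.007, 0.022, 0, 0], [0, -0.0085, 0.0265, 0, 0], [0, -0.01, 0.031, 0, 0], [0, -0.0115, 0.036, 0, 0], [0, -0.013, 0.041, 0, 0], [0, -0.0145, 0.046, 0, 0], [0, -0.0155, 0.049, 0, 0], [0, -0.0165, 0.052, 0, 0], [0, -0.0175, 0.055, 0, 0], [0, -0.0182, 0.0572, 0, 0], [0, -0.0182, 0.0572, 0, 0]]]'

```text
t: 3.15
ee_pos: [0.603, -0.1337, 0.0356]
tool_rot: [0.483, 1.569, -0.779]
force: [0.6, -0.9, 0.2]
width: 0.006
```

servo_tool --plan '[[[0, -0.0006, 0.0019, 0, 0], [0, -0.0012, 0.0038, 0, 0]]]'

```text
t: 3.4
ee_pos: [0.6018, -0.1299, 0.0356]
tool_rot: [0.485, 1.569, -0.778]
force: [1.5, -2.0, 1.7]
width: 0.004
```

servo_tool --plan '[[[0, -0.0003, 0.001, 0, 0], [0, -0.0006, 0.0019, 0, 0]]]'

```text
t: 3.65
ee_pos: [0.6011, -0.1279, 0.0356]
tool_rot: [0.459, 1.569, -0.804]
force: [1.8, -3.1, 0.8]
width: 0.006
```

servo_tool --plan '[[[0, -0.0003, 0.001, 0, 0], [0, -0.0006, 0.0019, 0, 0]]]'

```text
t: 3.9
ee_pos: [0.6005, -0.126, 0.0356]
tool_rot: [0.465, 1.569, -0.798]
force: [1.3, -1.5, 0.9]
width: 0.002
```

servo_tool --plan '[[[0, -0.0002, 0.0005, 0, 0], [0, -0.0003, 0.001, 0, 0]]]'

```text
t: 4.15
ee_pos: [0.6002, -0.1249, 0.0356]
tool_rot: [0.458, 1.569, -0.805]
force: [0.9, -1.1, 0.0]
width: 0.005
```

servo_tool --plan '[[[0, -0.0002, 0.0005, 0, 0], [0, -0.0003, 0.001, 0, 0]]]'

```text
t: 4.4
ee_pos: [0.5999, -0.1239, 0.0356]
tool_rot: [0.418, 1.569, -0.845]
force: [1.6, -2.3, 0.0]
width: 0.003
```

servo_tool --plan '[[[0, -0.0003, 0.001, 0, 0], [0, -0.0006, 0.0019, 0, 0], [0, -0.0006, 0.0019, 0, 0]]]'

```text
t: 4.78
ee_pos: [0.5992, -0.1219, 0.0356]
tool_rot: [0.434, 1.569, -0.829]
force: [0.5, -1.9, 1.4]
width: 0.005
```

servo_tool --plan '[[[0, -0.0003, 0.001, 0, 0], [0, -0.0003, 0.001, 0, 0]]]'

```text
t: 5.03
ee_pos: [0.5989, -0.1209, 0.0356]
tool_rot: [0.437, 1.569, -0.826]
force: [1.4, -1.6, -0.3]
width: 0.007
```

Still sliding at about 2 N, so I'll continue in 1 mm steps.

servo_tool --plan '[[[0, -0.0003, 0.001, 0, 0], [0, -0.0003, 0.001, 0, 0]]]'

```text
t: 5.28
ee_pos: [0.5987, -0.1201, 0.0356]
tool_rot: [0.321, 1.569, -0.942]
force: [1.2, -3.3, 0.5]
width: 0.003
```

servo_tool --plan '[[[0, -0.0003, 0.001, 0, 0], [0, -0.0003, 0.001, 0, 0]]]'

```text
t: 5.52
ee_pos: [0.5985, -0.1195, 0.0357]
tool_rot: [0.272, 1.568, -0.99]
force: [-0.1, -5.4, -0.4]
width: 0.001
```

servo_tool --plan '[[[0, -0.0003, 0.001, 0, 0], [0, -0.0003, 0.001, 0, 0]]]'

```text
t: 5.78
ee_pos: [0.5984, -0.1191, 0.0357]
tool_rot: [0.198, 1.567, -1.064]
force: [2.4, -6.5, -0.9]
width: 0.002
```

servo_tool --plan '[[[0, 0.001, -0.003, 0, 0], [0, 0.006, -0.018, 0, 0], [0, 0.012, -0.038, 0, 0], [0, 0.012, -0.038, 0.03, 0], [0, 0.012, -0.038, 0.09, 0], [0.6, 0.012, -0.038, 0.15, 0], [0.6, 0.012, -0.038, 0.2, 0], [0.6, 0, 0.01, 0.215, -0.15], [0.6, -0.02, 0.065, 0.215, -0.308], [0.6, -0.038, 0.119, 0.215, -0.308], [0.6, -0.038, 0.119, 0.215, -0.308], [0.6, -0.038, 0.119, 0.215, -0.308]]]'

```text
t: 7.28
ee_pos: [0.561, -0.0009, 0.2509]
tool_rot: [0.3, 1.567, -1.269]
force: [0.2, -0.7, 0.9]
width: 0.598
```

```bash
python3 - <<'E'
from h import *
import pickle
cs={n:capture(n) for n in("scene","side","wrist")}; pickle.dump(cs,open("c1.pkl","wb"))
o=env.get_obs(); print(o["t"],o["ee_pos"],o["force"])
s=cs["scene"]["color"]; d=cs["side"]["color"]
z=lambda x:cv2.resize(x,(400,286),interpolation=cv2.INTER_CUBIC)
cv2.imwrite("pics/c.png",cv2.cvtColor(np.vstack([np.hstack([z(s[160:260,190:330]),z(d[150:250,190:330])]),np.hstack([z(cs["wrist"]["color"]),z(s)])]),cv2.COLOR_RGB2BGR))
E
```

```text
7.425 [ 0.56106851 -0.00156796  0.25059321] [0.03816444 1.09840864 0.6044567 ]
```

View pics/c.png

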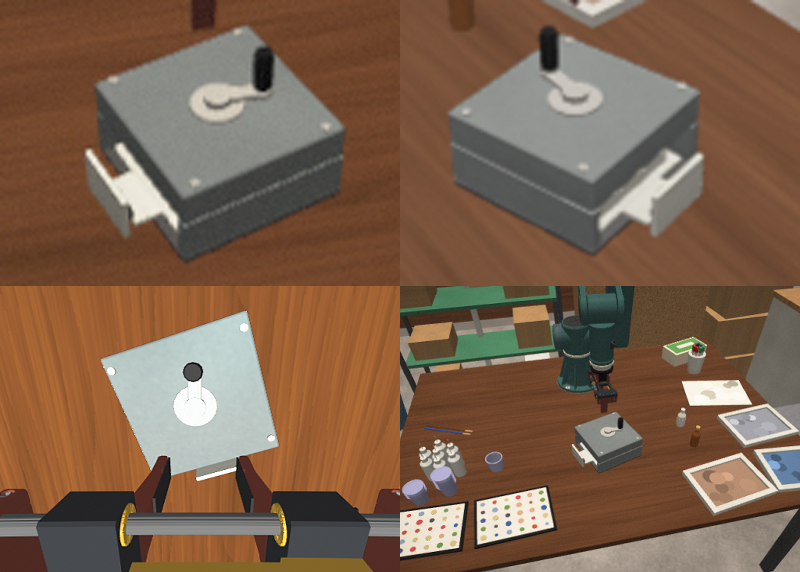

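The frame is under the press and the tray plate is close in. The bottles and the cup haven't moved, and the knob is at about (193,372) in the wrist panel. I'll measure tray depth and the knob.

```bash
python3 - <<'E'
from h import *
import pickle
cs=pickle.load(open("c1.pkl","rb")); c=cs["wrist"]; im=c["color"]; hsv=cv2.cvtColor(im,cv2.COLOR_RGB2HSV)
m=cv2.inRange(hsv,(70,8,120),(110,70,230))
n,l,st,ce=cv2.connectedComponentsWithStats(m); m=(l==1+np.argmax(st[1:,4])).astype(np.uint8)
cn=max(cv2.findContours(m,0,cv2.CHAIN_APPROX_NONE)[0],key=len)[:,0]
r=cv2.minAreaRect(np.array([onz(c,u,v,.104)[:2]*1000 for u,v in cn],np.float32)); print("rect",r)
th=np.deg2rad(17.64); C=np.array([.5515,.0234]); ex=np.array([np.cos(th),np.sin(th)]); ey=np.array([-ex[1],ex[0]])
loc=lambda p:((np.array(p)[:2]-C)@np.array([ex,ey]).T*1000).round(1)
k=cv2.inRange(im[85:145,225:275],(0,0,0),(95,95,95)); ct=max(cv2.findContours(k,0,2)[0],key=cv2.contourArea)
(u,v),rad=cv2.minEnclosingCircle(ct); u+=225; v+=85; P=onz(c,u,v,.170); print("knob px",u,v,rad,"world",P,loc(P), "diam est",np.linalg.norm(onz(c,u+rad,v,.17)-onz(c,u-rad,v,.17)))
w=(cv2.inRange(hsv[140:185,215:285],(0,0,228),(180,25,255)));n,l,st,ce=cv2.connectedComponentsWithStats(w);i=1+np.argmax(st[1:,4]); print("hub",st[i],ce[i]+[215,140],onz(c,*(ce[i]+[215,140]),.11))
q=lambda n,x,y:((x-(400 if n=="side" else 0))*.35+190, y*.35+(150 if n=="side" else 160))
for n,pts in {"side":[(652,187),(703,153)],"scene":[(86,152),(130,203)]}.items():
  for p in pts: print(n,"plate top",loc(onz(cs[n],*q(n,*p),.066)))
E
```

```text
rect ((551.3118286132812, 23.296104431152344), (197.09808349609375, 197.49459838867188), 17.623088836669922)
knob px 247.0 115.0 13.038504600524902 world [0.55166768 0.07334638 0.17      ] [15.3 47.5] diam est 0.021398051700197193
hub [   7    0   56   45 2100] [249.3747619  161.73333333] [0.55105421 0.02290814 0.11      ]
side plate top [ -35.9 -127.9]
side plate top [  44.4 -139.5]
scene plate top [ -41.2 -141.9]
scene plate top [  48.7 -135.6]
```

servo_tool --plan '[[[0.7, -0.009, 0.05, 0, 0], [0.7, -0.0094, 0.0749, 0, 0], [0.7, -0.0094, 0.0749, 0, 0], [0.7, -0.0094, 0.0749, -0.05, 0], [0.7, -0.0094, 0.0749, -0.1, 0], [0.7, -0.0094, 0.0749, -0.1246, 0], [0.7, -0.0094, 0.0749, -0.1246, 0], [0, -0.0094, 0.0749, -0.1246, 0], [0, -0.0094, 0.0749, -0.1246, 0], [0, -0.0094, 0.0749, -0.1246, 0], [0, -0.0094, 0.0749, -0.1246, 0], [0, -0.0094, 0.0749, -0.1246, 0], [0, -0.0094, 0.0749, -0.1246, 0]]]' --newtons 30

```text
t: 9.05
ee_pos: [0.552, 0.0734, 0.1264]
tool_rot: [0.421, 1.567, -1.151]
force: [-0.0, 1.3, 4.2]
width: 0.246
```

```bash
cat > tab.py <<'E'
import numpy as np,sys
# usage: x y (measured), dphi, n : shifts of n steps, clockwise, radius 50 about pivot
C=np.array([.5513,.0233]); x,y,d,n=map(float,sys.argv[1:5]); a=np.arctan2(y-C[1],x-C[0]); print("phi",round(a,3),"r",np.hypot(x-C[0],y-C[1]).round(4))
P=np.array([x,y])
for k in range(1,int(n)+1):
    mid,end=[C+.05*np.array([np.cos(b),np.sin(b)]) for b in(a-(k-.5)*d,a-k*d)]
    print(k,round(a-k*d,3),"rel",(mid-P).round(4).tolist(),(end-P).round(4).tolist(),"abs",(end-[x,y]).round(4).tolist()); P=end
E
python3 tab.py .552 .0734 .16 34
```

```text
phi 1.557 r 0.0501
1 1.397 rel [0.004, -0.0003] [0.008, -0.0009] abs [0.008, -0.0009]
2 1.237 rel [0.0039, -0.0008] [0.0077, -0.002] abs [0.0157, -0.0029]
3 1.077 rel [0.0037, -0.0015] [0.0073, -0.0032] abs [0.023, -0.0061]
4 0.917 rel [0.0034, -0.002] [0.0067, -0.0043] abs [0.0297, -0.0104]
5 0.757 rel [0.0031, -0.0026] [0.0059, -0.0054] abs [0.0357, -0.0158]
6 0.597 rel [0.0026, -0.003] [0.005, -0.0062] abs [0.0407, -0.022]
7 0.437 rel [0.0021, -0.0034] [0.0039, -0.0069] abs [0.0446, -0.0289]
8 0.277 rel [0.0015, -0.0037] [0.0028, -0.0075] abs [0.0474, -0.0364]
9 0.117 rel [0.0009, -0.0039] [0.0016, -0.0078] abs [0.049, -0.0443]
10 -0.043 rel [0.0003, -0.004] [0.0003, -0.008] abs [0.0493, -0.0523]
11 -0.203 rel [-0.0003, -0.004] [-0.001, -0.0079] abs [0.0483, -0.0602]
12 -0.363 rel [-0.001, -0.0039] [-0.0022, -0.0077] abs [0.046, -0.0679]
13 -0.523 rel [-0.0016, -0.0037] [-0.0034, -0.0072] abs [0.0426, -0.0751]
14 -0.683 rel [-0.0021, -0.0034] [-0.0045, -0.0066] abs [0.0381, -0.0817]
15 -0.843 rel [-0.0026, -0.003] [-0.0055, -0.0058] abs [0.0326, -0.0874]
16 -1.003 rel [-0.0031, -0
[... 641 characters left out ...]
l [-0.0029, 0.0027] [-0.0056, 0.0057] abs [-0.039, -0.0823]
26 -2.603 rel [-0.0024, 0.0032] [-0.0046, 0.0065] abs [-0.0436, -0.0757]
27 -2.763 rel [-0.0019, 0.0035] [-0.0035, 0.0072] abs [-0.0472, -0.0686]
28 -2.923 rel [-0.0013, 0.0038] [-0.0023, 0.0076] abs [-0.0495, -0.0609]
29 -3.083 rel [-0.0007, 0.0039] [-0.0011, 0.0079] abs [-0.0506, -0.053]
30 -3.243 rel [-0.0001, 0.004] [0.0002, 0.008] abs [-0.0504, -0.045]
31 -3.403 rel [0.0006, 0.004] [0.0014, 0.0079] abs [-0.049, -0.0372]
32 -3.563 rel [0.0012, 0.0038] [0.0027, 0.0075] abs [-0.0463, -0.0296]
33 -3.723 rel [0.0018, 0.0036] [0.0038, 0.007] abs [-0.0425, -0.0226]
34 -3.883 rel [0.0023, 0.0033] [0.0049, 0.0063] abs [-0.0376, -0.0163]
```

First 0.48 rad in one call, since the slack is at least 0.5, then 0.16 rad steps.

servo_tool --plan '[[[0, 0.004, -0.0003, 0, 0], [0, 0.008, -0.0009, 0, 0], [0, 0.0157, -0.0029, 0, 0], [0, 0.023, -0.0061, 0, 0]]]'

```text
t: 9.55
ee_pos: [0.5755, 0.0668, 0.1264]
tool_rot: [0.29, 1.566, -1.281]
force: [-2.1, -2.3, 3.0]
width: 0.244
```

servo_tool --plan '[[[0, 0.0034, -0.002, 0, 0], [0, 0.0067, -0.0043, 0, 0]]]'

```text
t: 9.8
ee_pos: [0.5823, 0.0621, 0.1263]
tool_rot: [0.172, 1.566, -1.399]
force: [-1.4, -2.1, 3.7]
width: 0.249
```

servo_tool --plan '[[[0, 0.0031, -0.0026, 0, 0], [0, 0.0059, -0.0054, 0, 0]]]'

```text
t: 10.05
ee_pos: [0.588, 0.0565, 0.1263]
tool_rot: [0.055, 1.566, -1.517]
force: [-2.9, -2.6, 5.4]
width: 0.242
```

servo_tool --plan '[[[0, 0.0026, -0.003, 0, 0], [0, 0.005, -0.0062, 0, 0]]]'

```text
t: 10.3
ee_pos: [0.5928, 0.0501, 0.1263]
tool_rot: [-0.096, 1.566, -1.668]
force: [-2.6, -1.8, 4.9]
width: 0.25
```

servo_tool --plan '[[[0, 0.0021, -0.0034, 0, 0], [0, 0.0039, -0.0069, 0, 0]]]'

```text
t: 10.55
ee_pos: [0.5952, 0.0456, 0.1263]
tool_rot: [-1.569, 1.568, -3.141]
force: [-6.6, 7.5, 8.2]
width: 0.249
```

servo_tool --plan '[[[0, 0.0015, -0.0037, 0, 0], [0, 0.0028, -0.0075, 0, 0]]]'

```text
t: 10.8
ee_pos: [0.5971, 0.0411, 0.1263]
tool_rot: [-2.38, 1.564, 2.33]
force: [-4.2, 9.1, 6.1]
width: 0.239
```

Bite found. The resistance jumps to about 10 N tangential between crank angles 0.573 and 0.470 rad, and it stays at 10 N in the next step. The servo lags about 0.06 rad under that load. I'll turn on in quarter turns.

```bash
cat > arc.py <<'E'
import numpy as np,sys,json
# phi_start, sweep per call, rows, lag, calls [, cx cy r]
a,s,n,lag,m=map(float,sys.argv[1:6]); cx,cy,r=(list(map(float,sys.argv[6:9]))+[.5509,.0233,.0495])[:3] if len(sys.argv)>6 else (.5509,.0233,.0495)
p=lambda b:r*np.array([np.cos(b),np.sin(b)])
for k in range(int(m)):
    print("from",round(a,3)); print(json.dumps([[0,*(p(a-s*(i+1)/n)-p(a)).round(4).tolist(),0,0] for i in range(int(n))])); a-=s-lag
print("end",a)
E
python3 arc.py $(python3 -c "import math;print(math.atan2(.0411-.0233,.5971-.5509))") 1.6 10 0.06 4
```

```text
from 0.368
[[0, 0.0022, -0.0076, 0, 0], [0, 0.0033, -0.0154, 0, 0], [0, 0.003, -0.0233, 0, 0], [0, 0.0015, -0.0311, 0, 0], [0, -0.0012, -0.0385, 0, 0], [0, -0.0051, -0.0454, 0, 0], [0, -0.01, -0.0516, 0, 0], [0, -0.0159, -0.0569, 0, 0], [0, -0.0225, -0.0613, 0, 0], [0, -0.0298, -0.0645, 0, 0]]
from -1.172
[[0, -0.0075, -0.0025, 0, 0], [0, -0.0153, -0.0037, 0, 0], [0, -0.0232, -0.0037, 0, 0], [0, -0.031, -0.0024, 0, 0], [0, -0.0386, 0.0001, 0, 0], [0, -0.0456, 0.0037, 0, 0], [0, -0.0519, 0.0085, 0, 0], [0, -0.0574, 0.0141, 0, 0], [0, -0.0619, 0.0206, 0, 0], [0, -0.0654, 0.0278, 0, 0]]
from -2.712
[[0, -0.0027, 0.0074, 0, 0], [0, -0.0042, 0.0152, 0, 0], [0, -0.0044, 0.0231, 0, 0], [0, -0.0034, 0.031, 0, 0], [0, -0.0011, 0.0385, 0, 0], [0, 0.0023, 0.0457, 0, 0], [0, 0.0069, 0.0521, 0, 0], [0, 0.0124, 0.0578, 0, 0], [0, 0.0187, 0.0625, 0, 0], [0, 0.0257, 0.0662, 0, 0]]
from -4.252
[[0, 0.0073, 0.0029, 0, 0], [0, 0.0151, 0.0047, 0, 0], [0, 0.023, 0.0051, 0, 0], [0, 0.0308, 0.0044, 0, 0], [0, 0.0385, 0.0023, 0, 0], [0, 0.0457, -0.0009, 0, 0], [0, 0.0523, -0.0052, 0, 0], [0, 0.0582, -0.0106, 0, 0], [0, 0.0631, -0.0168, 0, 0], [0, 0.067, -0.0237, 0, 0]]
end -5.792246119843122
```

servo_tool --plan '[[[0, 0.0022, -0.0076, 0, 0], [0, 0.0033, -0.0154, 0, 0], [0, 0.003, -0.0233, 0, 0], [0, 0.0015, -0.0311, 0, 0], [0, -0.0012, -0.0385, 0, 0], [0, -0.0051, -0.0454, 0, 0], [0, -0.01, -0.0516, 0, 0], [0, -0.0159, -0.0569, 0, 0], [0, -0.0225, -0.0613, 0, 0], [0, -0.0298, -0.0645, 0, 0]]]'

```text
t: 12.05
ee_pos: [0.5715, -0.0219, 0.1266]
tool_rot: [2.734, 1.562, 1.161]
force: [8.0, 6.1, -4.7]
width: 0.244
```

servo_tool --plan '[[[0, -0.0075, -0.0025, 0, 0], [0, -0.0153, -0.0037, 0, 0], [0, -0.0232, -0.0037, 0, 0], [0, -0.031, -0.0024, 0, 0], [0, -0.0386, 0.0001, 0, 0], [0, -0.0456, 0.0037, 0, 0], [0, -0.0519, 0.0085, 0, 0], [0, -0.0574, 0.0141, 0, 0], [0, -0.0619, 0.0206, 0, 0], [0, -0.0654, 0.0278, 0, 0]]]'

```text
t: 13.3
ee_pos: [0.5054, 0.0026, 0.1264]
tool_rot: [2.325, 1.568, 0.753]
force: [-5.4, -14.1, 5.3]
width: 0.242
```

```bash
cat > fit.py <<'E'
import numpy as np
from scipy.optimize import least_squares
P=np.array([[.5755,.0668],[.5823,.0621],[.588,.0565],[.5928,.0501],[.5952,.0456],[.5971,.0411],[.5715,-.0219],[.5054,.0026]])
s=least_squares(lambda q:np.hypot(*(P-q).T)-.05,[.551,.023]); print(s.x,(s.fun*1000).round(2))
print(np.arctan2(*(P-s.x).T[::-1]).round(3))
E
python3 fit.py; python3 arc.py -2.712 1.6 10 .06 1 .5509 .0233 .05 | tail -2
```

```text
[0.55048894 0.02349003] [ 0.01  0.03 -0.03 -0.02 -0.12 -0.17  0.02 -0.31]
[ 1.047  0.882  0.722  0.561  0.459  0.361 -1.137 -2.708]
[[0, -0.0027, 0.0075, 0, 0], [0, -0.0042, 0.0154, 0, 0], [0, -0.0045, 0.0233, 0, 0], [0, -0.0034, 0.0313, 0, 0], [0, -0.0012, 0.0389, 0, 0], [0, 0.0023, 0.0461, 0, 0], [0, 0.0069, 0.0527, 0, 0], [0, 0.0125, 0.0584, 0, 0], [0, 0.0189, 0.0632, 0, 0], [0, 0.026, 0.0669, 0, 0]]
end -4.252000000000001
```

servo_tool --plan '[[[0, -0.0027, 0.0075, 0, 0], [0, -0.0042, 0.0154, 0, 0], [0, -0.0045, 0.0233, 0, 0], [0, -0.0034, 0.0313, 0, 0], [0, -0.0012, 0.0389, 0, 0], [0, 0.0023, 0.0461, 0, 0], [0, 0.0069, 0.0527, 0, 0], [0, 0.0125, 0.0584, 0, 0], [0, 0.0189, 0.0632, 0, 0], [0, 0.026, 0.0669, 0, 0]]]'

```text
t: 14.55
ee_pos: [0.5285, 0.0687, 0.1262]
tool_rot: [-1.643, 1.567, 3.068]
force: [-9.6, -5.2, 10.9]
width: 0.239
```

servo_tool --plan '[[[0, 0.0073, 0.0029, 0, 0], [0, 0.0151, 0.0047, 0, 0], [0, 0.023, 0.0051, 0, 0], [0, 0.0308, 0.0044, 0, 0], [0, 0.0385, 0.0023, 0, 0], [0, 0.0457, -0.0009, 0, 0], [0, 0.0523, -0.0052, 0, 0], [0, 0.0582, -0.0106, 0, 0], [0, 0.0631, -0.0168, 0, 0], [0, 0.067, -0.0237, 0, 0]]]'

```text
t: 15.8
ee_pos: [0.5941, 0.0477, 0.1263]
tool_rot: [-2.224, 1.563, 2.487]
force: [-4.9, 8.9, 8.7]
width: 0.244
```

```bash
python3 - <<'E'
from cell import env
import numpy as np,subprocess
p=env.get_obs()["ee_pos"]; a=np.arctan2(p[1]-.0235,p[0]-.5505); print(p,a,np.hypot(p[1]-.0235,p[0]-.5505),env.get_obs()["force"])
print(subprocess.run(f"python3 arc.py {a} 1.6 10 .06 2 .5505 .0235 .05",shell=True,capture_output=True,text=True).stdout)
E
```

```text
[0.59408009 0.04768347 0.12627341] 0.5066128917593945 0.049840390479738095 [-4.89083472  8.92647479  8.67749709]
from 0.507
[[0, 0.0033, -0.0073, 0, 0], [0, 0.0054, -0.015, 0, 0], [0, 0.0063, -0.0229, 0, 0], [0, 0.0058, -0.0309, 0, 0], [0, 0.0041, -0.0387, 0, 0], [0, 0.0012, -0.0462, 0, 0], [0, -0.0028, -0.053, 0, 0], [0, -0.0079, -0.0592, 0, 0], [0, -0.014, -0.0644, 0, 0], [0, -0.0207, -0.0687, 0, 0]]
from -1.033
[[0, -0.0072, -0.0035, 0, 0], [0, -0.0148, -0.0059, 0, 0], [0, -0.0227, -0.007, 0, 0], [0, -0.0307, -0.0068, 0, 0], [0, -0.0386, -0.0053, 0, 0], [0, -0.0461, -0.0026, 0, 0], [0, -0.0531, 0.0012, 0, 0], [0, -0.0594, 0.0061, 0, 0], [0, -0.0648, 0.012, 0, 0], [0, -0.0693, 0.0186, 0, 0]]
end -2.5733871082406057
```

That is about one turn since the bite, with the crank back at 0.507 rad. Now the second turn.

servo_tool --plan '[[[0, 0.0033, -0.0073, 0, 0], [0, 0.0054, -0.015, 0, 0], [0, 0.0063, -0.0229, 0, 0], [0, 0.0058, -0.0309, 0, 0], [0, 0.0041, -0.0387, 0, 0], [0, 0.0012, -0.0462, 0, 0], [0, -0.0028, -0.053, 0, 0], [0, -0.0079, -0.0592, 0, 0], [0, -0.014, -0.0644, 0, 0], [0, -0.0207, -0.0687, 0, 0]]]'

```text
t: 17.05
ee_pos: [0.577, -0.019, 0.1265]
tool_rot: [3.046, 1.562, 1.473]
force: [7.9, 8.3, -3.2]
width: 0.244
```

servo_tool --plan '[[[0, -0.0072, -0.0035, 0, 0], [0, -0.0148, -0.0059, 0, 0], [0, -0.0227, -0.007, 0, 0], [0, -0.0307, -0.0068, 0, 0], [0, -0.0386, -0.0053, 0, 0], [0, -0.0461, -0.0026, 0, 0], [0, -0.0531, 0.0012, 0, 0], [0, -0.0594, 0.0061, 0, 0], [0, -0.0648, 0.012, 0, 0], [0, -0.0693, 0.0186, 0, 0]]]'

```text
t: 18.3
ee_pos: [0.5088, -0.0036, 0.1265]
tool_rot: [2.388, 1.567, 0.817]
force: [-1.1, -13.2, 0.7]
width: 0.246
```

```bash
python3 - <<'E'
from cell import env
import numpy as np,subprocess
p=env.get_obs()["ee_pos"]; a=np.arctan2(p[1]-.0235,p[0]-.5505); print(p,a,np.hypot(p[1]-.0235,p[0]-.5505),env.get_obs()["force"])
print(subprocess.run(f"python3 arc.py {a} 1.6 10 .06 2 .5505 .0235 .05",shell=True,capture_output=True,text=True).stdout)
E
```

```text
[ 0.50877443 -0.00364933  0.1265408 ] -2.56475078824429 0.04978061003293727 [ -1.07140052 -13.24524208   0.66283107]
from -2.565
[[0, -0.0038, 0.007, 0, 0], [0, -0.0065, 0.0146, 0, 0], [0, -0.0079, 0.0224, 0, 0], [0, -0.008, 0.0304, 0, 0], [0, -0.0069, 0.0383, 0, 0], [0, -0.0045, 0.046, 0, 0], [0, -0.0009, 0.0531, 0, 0], [0, 0.0038, 0.0596, 0, 0], [0, 0.0094, 0.0653, 0, 0], [0, 0.0159, 0.07, 0, 0]]
from -4.105
[[0, 0.0069, 0.004, 0, 0], [0, 0.0144, 0.0069, 0, 0], [0, 0.0222, 0.0085, 0, 0], [0, 0.0302, 0.0089, 0, 0], [0, 0.0381, 0.008, 0, 0], [0, 0.0458, 0.0059, 0, 0], [0, 0.0531, 0.0025, 0, 0], [0, 0.0597, -0.0019, 0, 0], [0, 0.0655, -0.0074, 0, 0], [0, 0.0704, -0.0137, 0, 0]]
end -5.64475078824429
```

servo_tool --plan '[[[0, -0.0038, 0.007, 0, 0], [0, -0.0065, 0.0146, 0, 0], [0, -0.0079, 0.0224, 0, 0], [0, -0.008, 0.0304, 0, 0], [0, -0.0069, 0.0383, 0, 0], [0, -0.0045, 0.046, 0, 0], [0, -0.0009, 0.0531, 0, 0], [0, 0.0038, 0.0596, 0, 0], [0, 0.0094, 0.0653, 0, 0], [0, 0.0159, 0.07, 0, 0]]]'

```text
t: 19.55
ee_pos: [0.5222, 0.0652, 0.1262]
tool_rot: [-1.766, 1.568, 2.947]
force: [-8.1, -7.5, 10.1]
width: 0.246
```

servo_tool --plan '[[[0, 0.0069, 0.004, 0, 0], [0, 0.0144, 0.0069, 0, 0], [0, 0.0222, 0.0085, 0, 0], [0, 0.0302, 0.0089, 0, 0], [0, 0.0381, 0.008, 0, 0], [0, 0.0458, 0.0059, 0, 0], [0, 0.0531, 0.0025, 0, 0], [0, 0.0597, -0.0019, 0, 0], [0, 0.0655, -0.0074, 0, 0]]]'

```text
t: 20.68
ee_pos: [0.5851, 0.0596, 0.1262]
tool_rot: [-2.027, 1.563, 2.685]
force: [-9.4, 6.3, 10.8]
width: 0.246
```

```bash
python3 - <<'E'
from cell import env
import numpy as np,subprocess
p=env.get_obs()["ee_pos"]; a=np.arctan2(p[1]-.0235,p[0]-.5505); print(p,a,np.hypot(p[1]-.0235,p[0]-.5505),env.get_obs()["force"])
print(subprocess.run(f"python3 arc.py {a} {a-.51+.06} 4 .06 1 .5505 .0235 .05",shell=True,capture_output=True,text=True).stdout)
E
```

```text
[0.58510085 0.05958463 0.12623043] 0.8063864130638191 0.0499931944042946 [-9.38701478  6.28171958 10.83161552]
from 0.806
[[0, 0.0031, -0.0032, 0, 0], [0, 0.0058, -0.0067, 0, 0], [0, 0.0083, -0.0104, 0, 0], [0, 0.0104, -0.0143, 0, 0]]
end 0.51
```

```bash
python3 arc.py 0.8064 0.31 4 .02 1 .5505 .0235 .05
```

```text
from 0.806
[[0, 0.0027, -0.0028, 0, 0], [0, 0.0052, -0.0058, 0, 0], [0, 0.0074, -0.0089, 0, 0], [0, 0.0094, -0.0123, 0, 0]]
end 0.5164
```

servo_tool --plan '[[[0, 0.0027, -0.0028, 0, 0], [0, 0.0052, -0.0058, 0, 0], [0, 0.0074, -0.0089, 0, 0], [0, 0.0094, -0.0123, 0, 0], [0, 0.0094, -0.0123, 0, 0], [0, 0.0094, -0.0123, 0, 0], [0, 0.0094, -0.0123, 0, 0]]]'

```text
t: 21.55
ee_pos: [0.5931, 0.0494, 0.1263]
tool_rot: [-2.202, 1.559, 2.51]
force: [-6.2, 6.4, 8.5]
width: 0.244
```

servo_tool --plan '[[[0, 0.0014, -0.0022, 0, 0], [0, 0.0014, -0.0022, 0, 0], [0, 0.0014, -0.0022, 0, 0], [0, 0.0014, -0.0022, 0, 0]]]'

```text
t: 22.05
ee_pos: [0.5931, 0.0495, 0.1263]
tool_rot: [-2.294, 1.555, 2.419]
force: [-6.2, 5.9, 8.0]
width: 0.246
```

servo_tool --plan '[[[0, 0.0013, -0.002, 0, 0], [0, 0.0025, -0.0041, 0, 0], [0, 0.0025, -0.0041, 0, 0]]]'

```text
t: 22.42
ee_pos: [0.5942, 0.0477, 0.1263]
tool_rot: [-2.351, 1.55, 2.361]
force: [-5.6, 7.8, 7.4]
width: 0.245
```

Measured crank angle is 0.506 rad. The bite was between 0.459 and 0.561, so that is two turns. I'll relieve the load, open and lift straight up.

servo_tool --plan '[[[0, -0.0005, 0.0009, 0, 0], [0, -0.001, 0.0017, 0, 0], [0.4, -0.001, 0.0017, 0, 0], [0.8, -0.001, 0.0017, 0, 0], [0.8, -0.001, 0.0017, 0, 0], [0.8, -0.001, 0.0017, 0, 0], [0.8, -0.001, 0.0017, 0.02, 0], [0.8, -0.001, 0.0017, 0.06, 0], [0.8, -0.001, 0.0017, 0.11, 0], [0.8, -0.02, -0.04, 0.13, 0], [0.8, -0.03, -0.08, 0.13, 0], [0.8, -0.03, -0.08, 0.13, 0], [0.8, -0.03, -0.08, 0.13, 0]]]'

```text
t: 24.05
ee_pos: [0.5642, -0.0319, 0.2561]
tool_rot: [-2.372, 1.55, 2.339]
force: [-0.3, 0.4, 1.3]
width: 0.802
```

```bash
python3 - <<'E'
from h import *
cs={n:capture(n) for n in("scene","side","wrist")}; c=cs["wrist"]; im=c["color"]
o=env.get_obs(); print(o["t"],o["ee_pos"],o["force"])
s=cs["scene"]["color"]; d=cs["side"]["color"]; z=lambda x:cv2.resize(x,(400,286),interpolation=cv2.INTER_CUBIC)
cv2.imwrite("pics/d.png",cv2.cvtColor(np.vstack([np.hstack([z(s[160:260,190:330]),z(d[150:250,190:330])]),np.hstack([z(im),z(s)])]),cv2.COLOR_RGB2BGR))
ex=np.deg2rad(17.6); 
k=cv2.inRange(im[:220],(0,0,0),(95,95,95))
for ct in cv2.findContours(k,0,2)[0]:
  if 200<cv2.contourArea(ct)<2000:
    (u,v),r=cv2.minEnclosingCircle(ct); P=onz(c,u,v,.17); print(u,v,r,P,"phi",np.arctan2(P[1]-.0235,P[0]-.5505),np.hypot(P[1]-.0235,P[0]-.5505))
E
```

```text
24.2 [ 0.56428285 -0.03130161  0.25591971] [-0.79598188 -0.38311212 -0.50772503]
294.3394775390625 110.92082214355469 13.339814186096191 [0.59280903 0.04826287 0.17      ] phi 0.5295298368825179 0.04902298915087586
```

View pics/d.png

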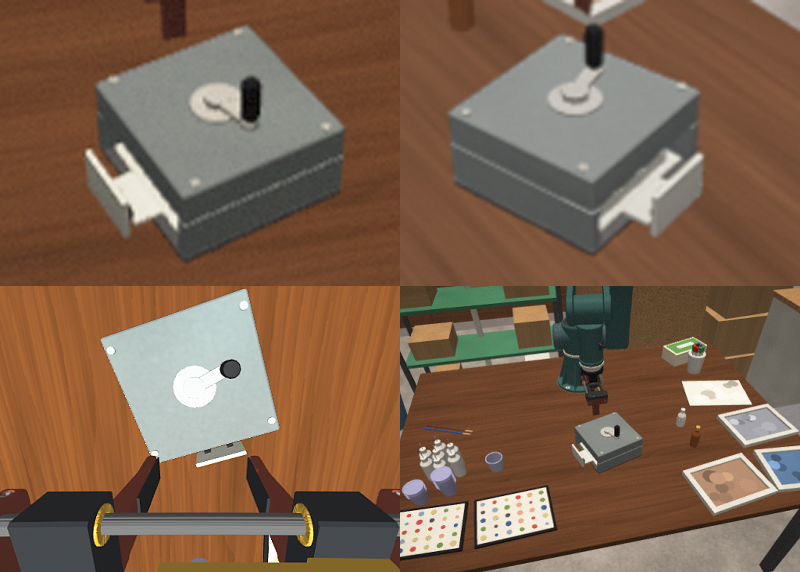

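The tray is home, the crank is free at about 0.53 rad after the small relief move back, and the bystanders are where they were. Handing in.

```bash
python3 -c "
from cell import env
print(env.hand_in())"
```

```text
the job is handed in; nothing more can be done
None
```

I pushed the tray home, turned the crank two full turns past the bite, let go and handed the job in at about t = 24 s.

- **Tray:** I pushed it gently until the force rose from about 2 N of sliding to about 7 N on the buffers, then backed off. In the pictures its face went from about 190 mm to between 136 and 142 mm from the press centre, averaging near 140. The home position is 142 mm. One side-view edge point read 128 mm, probably a poor pixel pick, and I did not re-measure it.
- **Crank:** It ran loose for about 1.05 rad, and the bite showed as a jump from about 0 to 10 N. I could only place it between crank angles 0.561 and 0.459 rad, so I took 0.51. I stopped two turns later at a measured 0.506 rad, leaving about ±3° of uncertainty in the two turns. I eased the load by about 2 mm before opening, and the last picture puts the knob at 0.53 rad.
- **Forces:** Readings taken at the ends of moves stayed below 17 N. Sideways load on the knob reached about 11 N in one quarter turn, before I refined the pivot position.
- **Bystanders:** In the last picture the bottles and the cup look unmoved, and the robot is touching nothing. I checked this by eye and did not measure it.

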